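# Ready a belt tensioner for issue at the tool store counter

### The arm

A 7-joint arm with a two-finger parallel gripper is mounted at the origin on the work surface. World frame = base frame: x ahead of the robot, y to its left, z up, the work surface at z = 0. Lengths are in mm, angles in rad, forces in N, time in s.
With the tool pointing down it reaches from about 350 to 900 mm from the base axis. Payload 8.1 kg.
Tool frame: the origin (TCP) lies at the very end of the fingers, on their centre line; the grasp point (between the pads) lies 19 mm behind it; z points along the fingers, y is the line along which they close (so a half turn about z gives the same grasp; the last joint's range is limited). The gripper opens to 92 mm and grips with 3 to 60 N. Pads are 19 mm wide; open, the fingers measure 130 mm over their backs; the gripper's body (75 mm by 190 mm) begins 47 mm behind the grasp point.
Start: joints at [1.193, 0.434, 0.025, 1.573, -0.012, 1.134, -0.075], TCP at [169.572, -601.57, 226.742] pointing down, gripper open.
Joint ranges: [-2.62, 2.62], [-0.44, 2.09], [-1.27, 1.32], [0.08, 2.57], [-1.32, 4.46], [0.12, 2], [-2.74, 2.74]. Speed limits (rad/s): [2.22, 2.22, 3.01, 3.01, 3.14, 3.14, 3.14].

### API

Orientations are given as a rotation vector (axis times angle).
In Python, from station import telemetry, cams, workorder gives the robot as it stands.
- The arm moves only by the tool tcp_steps, called after "Request:" as name([rows], argument=value, ...), one row to a line, values as JSON. Schema: {"type":"object","properties":{"deltas":{"type":"array","items":{"type":"array","items":{"type":"number"},"minItems":7,"maxItems":7},"minItems":1,"maxItems":12},"squeeze":{"type":"number"},"only":{"type":"string"},"quiet":{"type":"boolean"},"lines":{"type":"string"}},"required":["deltas"],"additionalProperties":false}. deltas is a list of rows, 1 to 12 of them, each of 7 numbers: dx, dy, dz in shares of the most that a row can go, 1 being 62.5 mm, then a rotation vector rx, ry, rz in a scale on which 1.0 is 2 pi rad, then the finger opening in mm; each row shifts and turns the commanded pose from where the row before left it, along the tool's axes as they then stand; what a row does not reach is not made up. A row lasts 1/8 s, in which the tool goes at most 62.5 mm and 0.188 rad, less where a joint would pass 70% of its speed; a pose out of reach is approached as far as the arm can. The fingers move at their own pace and stop on an object; squeeze is the grip in N (left out, the last holds). Time passes only in rows, so rows that do not move let the fingers close. The tool returns the time, the measured TCP pose, the force, the opening and the grip force at its end. only (a regular expression) keeps the lines of the reply that match it, lines (a string "A,B") keeps lines A to B, and quiet returns only ok. Shift and turn numbers lie between -1 and 1, and a call with a number outside is refused. Input that does not fit is refused with a message, and nothing moves.
- telemetry.get_obs(): the state, without advancing time (a new reading comes with each control period).
- cams.capture(name): name is "scene" or "top" or "wrist"; returns a dict with "color" (480x640x3 uint8, red, green, blue), "vertical_fov" (degrees; the focal length in pixels is half the picture's height over the tangent of half this angle, whatever the lens; pixels are square), "cx", "cy" (the principal point, pixels), "eye" and "attitude" of the camera in the world. Camera axes: x right, y down, z forward; pixel columns grow to the right and rows downward; lengths in mm; the calibration is good to about 2 mm. A picture is of the moment at which its call begins. There is no depth.
- workorder.hand_in(): hands the job in; it is judged then, once.
The state is a dict: "clock": time; "joint_positions": joint angles; "joint_velocities": joint speeds; "tau": joint torques, N m; "eef_pos": TCP position; "tcp_rot": TCP orientation; "contact_force": force on the tool from outside, world axes, zero at the start; "ft_torque": the same for the moment, N m; "width": finger opening in mm; "grasp_force": force on a finger pad.
Only numpy, scipy, OpenCV 4.12 (cv2) and the standard library are available. Lean on these libraries where they do the work, as an engineer would, in place of code of your own. Each camera call takes 0.05 s, during which the arm holds its last target. There are 200 camera calls.

### The job

Get the belt tensioner on the counter ready for issue: of the two loose idler rollers, fit the one that slides down fully home on the stud of its arm, and put the one that will not go on into the returns tray. Then push the arm back against its spring, past the click of the ratchet pawl and on until it stands clear of the transport pin hole, and keep it there: the program finishes while still holding the arm back, off the pawl, so that a mate can put the pin in. Leave the other things on the counter alone.

Things in the scene. Friction and masses are not known exactly. Their poses are not given: they have to be found in the camera images.
- tensioner: Fixed belt tensioner on a grey painted steel plate 256 x 130 x 10 mm. Origin on the arm's vertical pivot axis, at counter level, near the plate's middle; there stands the round spring housing (72 mm wide) with the arm's hub on top (bolt head 72 mm high). The arm points to about its -x; on its +x side is the sliding pawl with a black knob, in a guide 68 mm high. The two stop posts are 58 mm high.
- stud (a point): The cast aluminium arm: level, 26 mm wide, top 62 mm up, swings about the pivot. This point lies at the roller's seat on the stud's axis, 110 mm from the pivot axis, 69 mm above the counter; x away from the pivot, z up the stud. Steel stud: 17 mm thick for 24 mm, then a nose tapering to 11 mm at 30 mm. A roller fully home has its origin 12 mm above this one.
- pin_hole (a point): Mouth of the transport pin hole (8.6 mm wide): top of an 18 mm thick steel boss on the plate, 44 mm above the counter, 75 mm from the pivot, in the arm's sweep (the arm passes over it).
- swing (a joint): Arm angle, rad: 0 at the front stop, growing as the arm is pushed back, clockwise seen from above (stud moves from the tensioner's -y side to its +y side); 0.80 at the back stop. The spring pushes back with about 5 N at the stud at 0, 11 N at 0.6. The pawl clicks in at about 0.43, and from then on stops the arm from returning farther than that; from 0.47 on the arm is clear of the pin hole.
- pawl (a joint): Slide of the ratchet pawl, m: 0 fully in (also once it has clicked in behind the tooth), up to about 0.007 while the tooth of the arm's hub lifts it; it springs in by itself.
- roller_1: Steel belt idler roller lying flat: 52 mm in diameter, 24 mm high, 0.1 to 0.2 kg; origin at its centre, 12 mm above what it lies on, z along the bore. Of the two, unmarked and in either place, one has a 19 mm bore and slides down the stud to its seat; the other has a 14 mm bore and stops on the stud's nose, its origin about 39 mm above the seat. Try them or look at the bores.
- roller_2: Steel belt idler roller lying flat: 52 mm in diameter, 24 mm high, 0.1 to 0.2 kg; origin at its centre, 12 mm above what it lies on, z along the bore. Of the two, unmarked and in either place, one has a 19 mm bore and slides down the stud to its seat; the other has a 14 mm bore and stops on the stud's nose, its origin about 39 mm above the seat. Try them or look at the bores.
- tray: Grey open returns tray, 170 x 150 mm, 40 mm high, walls and floor 4 mm, fixed on the counter. Origin at the centre of its underside, x along its 170 mm side.
- spanner: Bystander: steel spanner about 190 mm long, lying; origin near its middle.
- oiler: Bystander: oil can 66 mm in diameter, body 85 mm high, thin spout rising to 138 mm; origin under its centre.
- transport_pin: Bystander: steel T-handled pin 8 mm thick and 90 mm long, lying; origin in the middle of its length. Leave it: the mate puts it in.
- ledger: Bystander: closed blue ledger, 210 x 150 x 20 mm, lying; origin under its centre.
Not all that is in view belongs to the job. Leave any brown look-alike of the roller_1 alone. Of the things that look like the tray, the smaller one is meant.

How it is judged (in metres and radians):
On the way, in this order (a step that is already met when the one before it is completed fails the run):
1. the roller that fits is fully home on the stud and the other is in the returns tray, the arm not yet pushed back (horizontal distance between roller_1 and stud below 0.004 m and z of roller_1 in the frame of stud between 0.008 and 0.016 m and angle between the z axis of roller_1 and the z axis of stud, either way round below 0.12 rad and x of roller_2 in the frame of tray between -0.07 and 0.07 m and y of roller_2 in the frame of tray between -0.06 and 0.06 m and z of roller_2 in the frame of tray below 0.035 m and value of joint swing below 0.25 rad), for 0.1 s.
2. the arm is pushed back past the click, the pawl in behind the tooth (value of joint swing above 0.47 rad and value of joint pawl below 0.003 m), for 0.1 s.
At the end, for the whole second after the job is handed in: The roller that fits is fully home on the stud (within 4 mm), the other lies in the returns tray and is let go, the arm is past 0.47 rad with the pawl in (under 3 mm of slide), and the fingers press on the arm or its roller with more than 2 N: the arm is held by the robot, not by the pawl (all of step 2 and horizontal distance between roller_1 and stud below 0.004 m and z of roller_1 in the frame of stud between 0.008 and 0.016 m and angle between the z axis of roller_1 and the z axis of stud, either way round below 0.12 rad and x of roller_2 in the frame of tray between -0.07 and 0.07 m and y of roller_2 in the frame of tray between -0.06 and 0.06 m and z of roller_2 in the frame of tray below 0.035 m and contact force between the fingers and roller_2 below 0.3 N and (contact force between the fingers and roller_1 above 2 N or contact force between the fingers and tensioner above 2 N)); the arm keeps its last pose, push and grip.
It fails at once if a bystander (spanner, oil can, pin, ledger) is shoved more than 30 mm (distance of any of spanner, oiler, transport_pin, ledger from where it was at the start of the episode above 0.03 m).
It also fails if it takes over 67 s, if anything falls off the work surface, if the arm or the gripper's body presses on something with over 40 N, if the wrist force passes 120 N, or if a joint passes its speed limit or range.

## Working session

There is one attempt and no reset: what is moved stays moved. The work goes in short steps, Python scripts to look and compute and a tool call to move; the robot and the scene stay as the last step left them, time stands still between calls to the robot, and variables do not carry over. Pictures are saved under pics/ and viewed, at most 10 in all, crops included, and the job is handed in when it is done.

```bash
ls; mkdir -p pics
```

Run:
```python
from station import telemetry, cams
import cv2
o=telemetry.get_obs()
print(o)
for n in("scene","top"):
    c=cams.capture(n); cv2.imwrite(f"pics/{n}0.png",c["color"][:,:,::-1]); print(n,{k:v for k,v in c.items() if k!="color"})
```

```text
pics
{'clock': 0.0, 'joint_positions': array([ 1.19341604,  0.43523378,  0.02495647,  1.57407946, -0.01160087,
        1.13398237, -0.07514766]), 'joint_velocities': array([ 1.47380943e-04, -7.55353424e-07, -1.28805765e-03,  1.52383887e-03,
        9.98155478e-04,  1.55076535e-03, -1.94847034e-03]), 'tau': array([-3.66557078e-04, -6.67852736e+01,  9.84776504e-01, -3.14468157e+01,
       -6.05527614e-02,  4.27270797e-02,  1.58428625e-04]), 'eef_pos': array([ 169.40477427, -601.0858339 ,  225.94488339]), 'tcp_rot': array([-3.11050593e+00, -4.29899479e-01,  5.42579064e-04]), 'contact_force': array([ 0.15049698, -0.73722776, -0.110947  ]), 'ft_torque': array([-0.02888379,  0.00811803, -0.02570061]), 'grasp_force': 0.0, 'width': 91.69263350653488}
scene {'vertical_fov': 57.685181300618154, 'cx': 318.047369295948, 'cy': 237.09915898982925, 'eye': array([1120.41218436,  115.31739441,  752.28717555]), 'attitude': array([-1.69679351, -1.88809693,  0.75950188])}
top {'vertical_fov': 55.24562525147147, 'cx': 317.8943579777921, 'cy': 247.16665230976582, 'eye': array([ 374.24689913,   31.00249181, 1281.08316639]), 'attitude': array([-2.20271806,  2.16602786, -0.06563492])}
```

View pics/scene0.png

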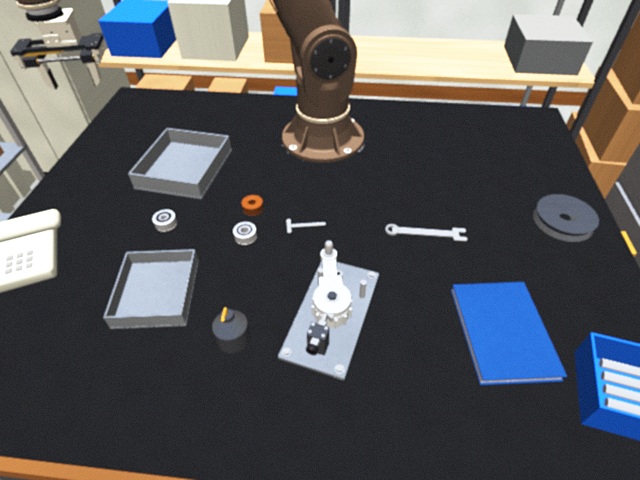

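View pics/top0.png

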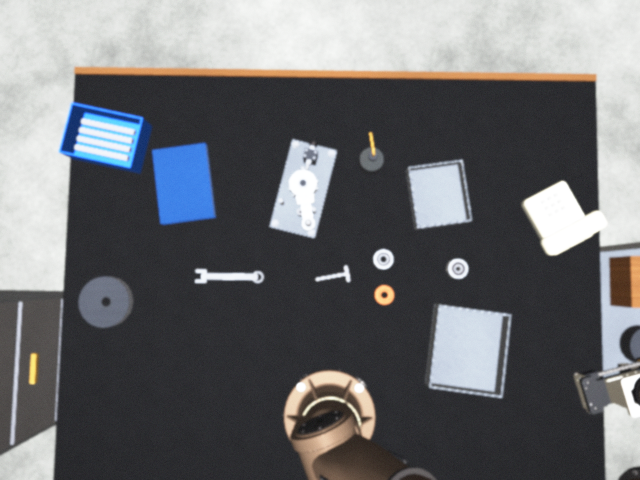

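The scene view shows rollers at (164,220) and (245,233), and a brown look-alike at (252,204). In the top view the rollers are at (457,268) and (383,259). The smaller tray is at top (439,195) and the tensioner hub at top (303,184), with the stud at about (308,225).

Create h.py:
```python
import numpy as np, cv2
from scipy.spatial.transform import Rotation as R
from station import telemetry, cams
def cap(n):
    c=cams.capture(n); c["f"]=240/np.tan(np.radians(c["vertical_fov"]/2)); c["R"]=R.from_rotvec(c["attitude"]).as_matrix(); return c
def ray(c,p):
    d=c["R"]@np.array([(p[0]-c["cx"])/c["f"],(p[1]-c["cy"])/c["f"],1]); return d/np.linalg.norm(d)
def plane(c,p,z):
    d=ray(c,p); return c["eye"]+d*(z-c["eye"][2])/d[2]
def tri(c1,p1,c2,p2):
    d1,d2=ray(c1,p1),ray(c2,p2); A=np.stack([d1,-d2],1)
    s=np.linalg.lstsq(A,c2["eye"]-c1["eye"],rcond=None)[0]
    a,b=c1["eye"]+s[0]*d1,c2["eye"]+s[1]*d2
    return (a+b)/2,np.linalg.norm(a-b)
def proj(c,X):
    q=c["R"].T@(np.asarray(X,float)-c["eye"]); return c["f"]*q[:2]/q[2]+[c["cx"],c["cy"]]
def blobs(c,lo,hi,box=(0,0,640,480),amin=20,sat=60):
    x0,y0,x1,y1=box; im=c["color"][y0:y1,x0:x1]; g=im.mean(2); s=im.max(2).astype(int)-im.min(2)
    m=((g>lo)&(g<=hi)&(s<sat)).astype(np.uint8)
    cs,_=cv2.findContours(m,cv2.RETR_EXTERNAL,cv2.CHAIN_APPROX_NONE)
    return [k+np.array([x0,y0]) for k in cs if cv2.contourArea(k)>amin]
```

Run:
```python
from h import *
np.set_printoptions(precision=1,suppress=True)
s,t=cap("scene"),cap("top")
for nm,bs,bt in(("A",(225,215,265,250),(365,242,402,275)),("B",(145,205,182,236),(440,252,475,285))):
    r=[]
    for c,b in((s,bs),(t,bt)):
        k=max(blobs(c,70,255,b),key=cv2.contourArea); m=cv2.minEnclosingCircle(k); x,y,w,h=cv2.boundingRect(k); r.append((x+w/2-.5,y+h/2-.5)); print(nm,m,(x,y,w,h))
    print(nm,"tri bbox centres",tri(s,r[0],t,r[1]),"top at z24",plane(t,r[1],24),"scene z12",plane(s,r[0],12))
k=max(blobs(t,70,255,(395,150,480,240)),key=cv2.contourArea); q=cv2.minAreaRect(k); bx=cv2.boxPoints(q); print("tray",q); print(np.array([plane(t,p,40) for p in bx])); 
k=max(blobs(t,70,255,(262,130,342,245)),key=cv2.contourArea); q=cv2.minAreaRect(k); bx=cv2.boxPoints(q); print("plate",q); print(np.array([plane(t,p,10) for p in bx]))
def z(c,b,n,f):cv2.imwrite(n,cv2.resize(c["color"][b[1]:b[3],b[0]:b[2],::-1],None,fx=f,fy=f,interpolation=cv2.INTER_CUBIC))
a=cv2.resize(s["color"][225:385,270:390],None,fx=3.5,fy=3.5,interpolation=2);b=cv2.resize(t["color"][130:245,262:342],None,fx=3.5,fy=3.5,interpolation=2)
o=np.zeros((560,720,3),np.uint8);o[:560,:420]=a;o[:b.shape[0],430:430+b.shape[1]]=b
cv2.imwrite("pics/tens.png",o[:,:,::-1])
```

```text
A ((244.52989196777344, 232.72825622558594), 13.072896003723145) (232, 221, 25, 25)
A ((382.9560546875, 258.6380615234375), 11.544422149658203) (372, 248, 23, 23)
A tri bbox centres (array([ 429.3, -142.4,   10.9]), np.float64(3.097275911196919)) top at z24 [ 428.4 -139.1   24. ] scene z12 [ 430.5 -143.6   12. ]
B ((163.93003845214844, 219.9641571044922), 13.078461647033691) (151, 208, 26, 25)
B ((457.0416564941406, 268.5), 12.052153587341309) (445, 257, 25, 23)
B tri bbox centres (array([ 408.1, -346.5,   13. ]), np.float64(3.784793598307696)) top at z24 [ 407.2 -341.4   24. ] scene z12 [ 407.2 -349.2   12. ]
tray ((438.9472961425781, 193.77993774414062), (65.30471801757812, 60.2154541015625), 82.23483276367188)
[[ 685.2 -194.4   40. ]
 [ 710.4 -357.8   40. ]
 [ 532.2 -380.9   40. ]
 [ 507.4 -219.1   40. ]]
plate ((302.9811096191406, 187.7824249267578), (49.53849792480469, 94.17057037353516), 14.32271957397461)
[[512.1 181.8  10. ]
 [772.1 122.3  10. ]
 [739.  -13.7  10. ]
 [480.   47.4  10. ]]
```

View pics/tens.png

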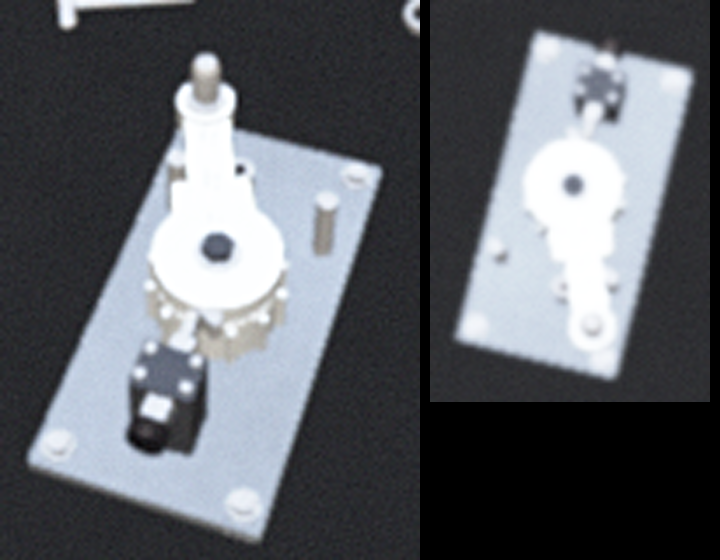

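Stud nose at scene (329,243) / top (308,223); bolt head at scene (332,295.5) / top (302.6,183). Crop shows the arm near the front (‑y) stop, stud bare.

Add to h.py:
```python
def togo(P,yaw=None):
    "deltas along tool axes (mm) to world P; yaw turn about tool z to make the closing line point along world angle yaw"
    o=telemetry.get_obs(); T=R.from_rotvec(o["tcp_rot"]).as_matrix(); y=np.arctan2(T[1,1],T[0,1])
    d=T.T@(np.asarray(P)-o["eef_pos"]); turn=None
    if yaw is not None: turn=-((yaw-y+np.pi/2)%np.pi-np.pi/2)
    print("togo",d.round(1),"turn z",turn,"closing line",y.round(3),"toolx",T[:,0].round(3),"z",T[:,2].round(3),"clock",o["clock"]); return d
```

Run:
```python
from h import *
np.set_printoptions(precision=1,suppress=True)
s,t=cap("scene"),cap("top")
print("stud",tri(s,(329.1,242.5),t,(308.3,222.9)),plane(t,(308.3,222.9),99),plane(s,(329.1,242.5),97))
print("bolt",tri(s,(332,295.5),t,(302.6,182.9)),plane(t,(302.6,182.9),72),plane(s,(332,295.5),72))
togo([418,-240,260],0)
w=cap("wrist"); print(w["f"],w["eye"],w["R"])
```

```text
stud (array([516.1,  65.4,  94.5]), np.float64(0.10312788054015991)) [515.6  65.3  99. ] [518.5  65.7  97. ]
bolt (array([627.2,  82.6,  65.9]), np.float64(1.7849007517783633)) [625.9  83.2  72. ] [631.7  82.   72. ]
togo [ 337.2 -280.5  -33.4] turn z -1.2960693073909741 closing line -1.296 toolx [ 1.   0.3 -0. ] z [-0.  0. -1.] clock 0.3
374.3807990866174 [ 231.9 -583.7  384.5] [[ 0.3 -0.9 -0.2]
 [-1.  -0.3 -0.1]
 [-0.   0.2 -1. ]]
```

The rows are not in the units I measure in: shifts go in shares of 62.5 mm and turns go in shares of 2 pi rad. I convert before sending: 34 mm is 0.544, 31 mm is 0.496.

Request:
tcp_steps([
  [0.544,-0.448,0.128,0,0,0,70],
  [0.544,-0.448,0.128,0,0,0,70],
  [0.544,-0.448,0.128,0,0,0,70],
  [0.544,-0.448,0.128,0,0,0,70],
  [0.544,-0.448,0.128,0,0,0,70],
  [0.544,-0.448,0.128,0,0,0,70],
  [0.544,-0.448,0.128,0,0,0,70],
  [0.544,-0.448,0.128,0,0,0,70],
  [0.544,-0.448,0.128,0,0,0,70],
  [0.496,-0.448,0.08,0,0,0,70],
  [0,0,0,0,0,0,70],
  [0,0,0,0,0,0,70],
], squeeze=25)

```text
clock: 1.85
eef_pos: [417.7, -241.2, 149.8]
tcp_rot: [3.112, 0.43, -0.001]
contact_force: [-0.0, -0.3, 0.5]
width: 69.9
grasp_force: 0.0
```

Run:
```python
from h import *
np.set_printoptions(precision=1,suppress=True)
w=cap("wrist"); cv2.imwrite("pics/w1.png",w["color"][:,:,::-1])
print(w["eye"],w["R"][:,2],[proj(w,p) for p in([429,-141,24],[407,-343,24])])
```

```text
[ 480.1 -223.4  307.8] [-0.2 -0.1 -1. ] [array([197.7, 182.7]), array([440.4, 277.9])]
```

View pics/w1.png

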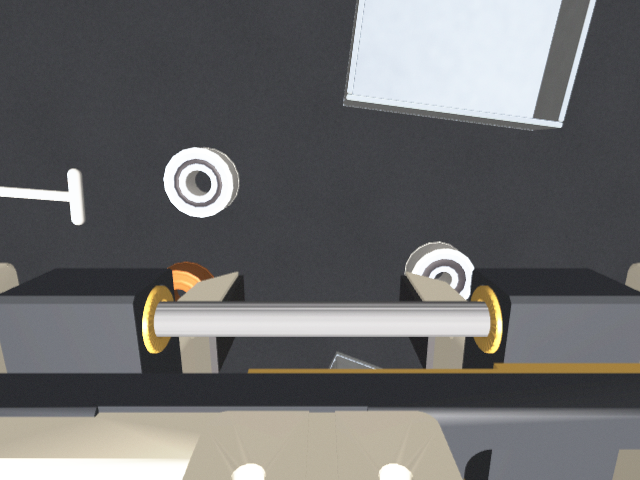

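Roller A is at (202,182) with a large bore (~25 px, about 19 mm). B is at (440,275), partly hidden, and its bore looks smaller. I'll look at B unobstructed.

To row units: -40 mm is -0.64, 32 mm is 0.512.

Request:
tcp_steps([
  [-0.64,0.512,0.112,0,0,0,70],
  [-0.64,0.512,0.112,0,0,0,70],
  [-0.64,0.512,0.096,0,0,0,70],
  [0,0,0,0,0,0,70],
  [0,0,0,0,0,0,70],
])

```text
clock: 2.52
eef_pos: [327.9, -366.2, 129.8]
tcp_rot: [3.112, 0.427, 0.0]
contact_force: [0.6, 1.7, -0.4]
width: 69.8
grasp_force: 0.0
```

Run:
```python
from h import *
np.set_printoptions(precision=1,suppress=True)
w=cap("wrist"); p=proj(w,[407,-343,24]); x,y=int(p[0]),int(p[1]); print(p,w["eye"])
x0,y0=max(0,x-70),max(0,y-70)
for k in blobs(w,90,255,(x0,y0,x0+140,y0+140)): 
    e=cv2.fitEllipse(k); print(e,plane(w,e[0],24))
im=w["color"][y0:y0+140,x0:x0+140]; cv2.imwrite("pics/w2.png",cv2.resize(im[:,:,::-1],None,fx=4,fy=4,interpolation=2)); print(x0,y0)
```

```text
[320.3 119. ] [ 390.3 -348.6  287.9]
((323.6840515136719, 120.57722473144531), (77.5755386352539, 81.08049774169922), 179.79444885253906) [ 406.6 -345.4   24. ]
250 49
```

View pics/w2.png

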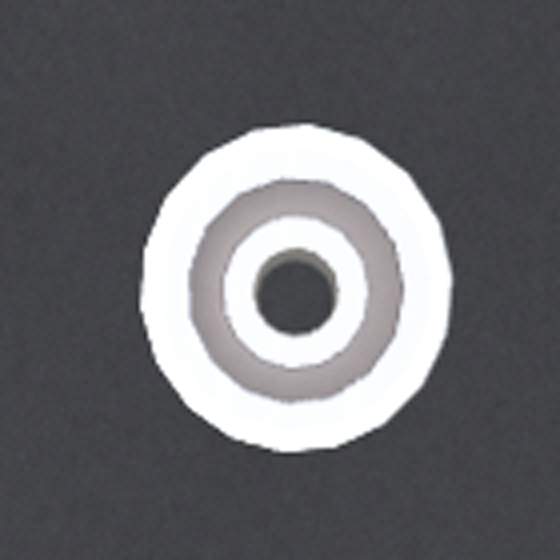

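Bore B is ~20 px against ~77 px outside, so 14 mm: B goes to the tray and A (19 mm) goes on the stud. Centre B ≈ (407,-346).

To row units: 43 mm is 0.688, 41 mm is 0.656.

Request:
tcp_steps([
  [0.656,0.016,0.32,0,0,0,70],
  [0.648,0.016,0.32,0,0,0,70],
  [0,0,0.688,0,0,0,70],
  [0,0,0.592,0,0,0,70],
  [0,0,0.08,0,0,0,70],
  [0,0,0,0,0,0,40],
  [0,0,0,0,0,0,40],
  [0,0,0,0,0,0,40],
  [0,0,0,0,0,0,40],
], squeeze=30)

```text
clock: 3.7
eef_pos: [408.5, -346.0, 6.2]
tcp_rot: [3.11, 0.43, 0.003]
contact_force: [-0.8, 0.4, 7.8]
width: 51.6
grasp_force: 30.0
```

```bash
python3 -c "
from h import *
togo([607,-287,110])"
```

```text
togo [ 207.3   -2.7 -103.4] turn z None closing line -1.296 toolx [0.963 0.271 0.002] z [ 0.002 -0.001 -1.   ] clock 3.7
```

To row units: 55 mm is 0.88, 42 mm is 0.672.

Request:
tcp_steps([
  [0,0,-0.64,0,0,0,40],
  [0,0,-0.64,0,0,0,40],
  [0.672,-0.016,0,0,0,0,40],
  [0.88,-0.016,0,0,0,0,40],
  [0.88,-0.016,0,0,0,0,40],
  [0.64,0,0,0,0,0,40],
  [0.24,0,0.32,0,0,0,40],
  [0,0,0.56,0,0,0,40],
  [0,0,0.256,0,0,0,40],
  [0,0,0.048,0,0,0,40],
  [0,0,0,0,0,0,40],
])

```text
clock: 5.08
eef_pos: [606.2, -286.9, 11.7]
tcp_rot: [3.111, 0.429, 0.001]
contact_force: [-0.2, -0.0, -0.7]
width: 51.3
grasp_force: 30.0
```

Request:
tcp_steps([
  [0,0,0,0,0,0,72],
  [0,0,0,0,0,0,72],
  [0,0,0,0,0,0,72],
  [0,0,-0.64,0,0,0,72],
  [0,0,-0.8,0,0,0,72],
  [0,0,-0.32,0,0,0,72],
  [0,0,0,0,0,0,72],
])

```text
clock: 5.95
eef_pos: [607.1, -286.9, 122.9]
tcp_rot: [3.11, 0.43, 0.005]
contact_force: [0.7, 0.3, 0.0]
width: 72.2
grasp_force: 0.0
```

Run:
```python
from h import *
np.set_printoptions(precision=1,suppress=True)
t=cap("top"); w=cap("wrist"); cv2.imwrite("pics/w3.png",w["color"][:,:,::-1]); print(proj(w,[608,-288,28]))
togo([335,-165,130])
```

```text
[324.7 240.7]
togo [-227.4 -190.1   -9.7] turn z None closing line -1.296 toolx [ 1.   0.3 -0. ] z [-0.  0. -1.] clock 6.05
```

View pics/w3.png

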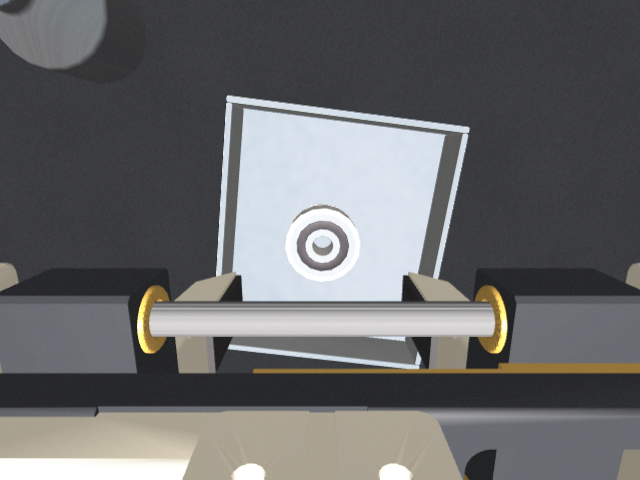

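The small-bore roller lies flat near the tray's centre at (322,243). On to A, with a measurement on the way.

To row units: -35 mm is -0.56, -31 mm is -0.496.

Request:
tcp_steps([
  [-0.56,-0.496,-0.016,0,0,0,72],
  [-0.56,-0.496,-0.016,0,0,0,72],
  [-0.56,-0.496,-0.016,0,0,0,72],
  [-0.56,-0.496,-0.016,0,0,0,72],
  [-0.56,-0.496,-0.016,0,0,0,72],
  [-0.56,-0.496,-0.016,0,0,0,72],
  [0,0,0,0,0,0,72],
  [0,0,0,0,0,0,72],
])

```text
clock: 7.05
eef_pos: [353.7, -164.5, 126.4]
tcp_rot: [-3.112, -0.43, 0.0]
contact_force: [-0.3, -0.1, -0.5]
width: 72.0
grasp_force: 0.0
```

Run:
```python
from h import *
np.set_printoptions(precision=1,suppress=True)
w=cap("wrist"); s=cap("scene"); p=proj(w,[429,-143,24]); x,y=int(p[0]),int(p[1]); print(p)
for k in blobs(w,90,255,(x-65,y-65,x+65,y+65)):
    e=cv2.fitEllipse(k); print(e,plane(w,e[0],24))
    if e[1][0]>60: print("height check",tri(w,e[0],s,(244.3,230.5))); togo([*plane(w,e[0],24)[:2],4])
```

```text
[321.6 125.1]
((318.8733825683594, 123.50072479248047), (78.43515014648438, 81.8921890258789), 179.1300506591797) [ 429.5 -141.    24. ]
height check (array([ 429.8, -141.4,   20.2]), np.float64(0.9790610667525854))
togo [ 78.8  -2.4 122.5] turn z None closing line -1.296 toolx [1.  0.3 0. ] z [ 0.  0. -1.] clock 7.15
```

To row units: 43 mm is 0.688, 40 mm is 0.64.

Request:
tcp_steps([
  [0.64,-0.016,0.32,0,0,0,72],
  [0.624,-0.016,0.32,0,0,0,72],
  [0,0,0.688,0,0,0,72],
  [0,0,0.56,0,0,0,72],
  [0,0,0.064,0,0,0,72],
  [0,0,0,0,0,0,40],
  [0,0,0,0,0,0,40],
  [0,0,0,0,0,0,40],
  [0,0,0,0,0,0,40],
], squeeze=30)

```text
clock: 8.28
eef_pos: [429.8, -141.3, 5.8]
tcp_rot: [3.111, 0.43, 0.004]
contact_force: [-0.4, 0.0, 8.8]
width: 51.1
grasp_force: 30.0
```

```bash
python3 -c "
from h import *
togo([430,-141,135])"
```

```text
togo [ 5.000e-01 -1.000e-01 -1.292e+02] turn z None closing line -1.296 toolx [0.963 0.271 0.002] z [ 0.002 -0.001 -1.   ] clock 8.275
```

To row units: -50 mm is -0.8, -45 mm is -0.72.

Request:
tcp_steps([
  [0,0,-0.72,0,0,0,40],
  [0,0,-0.8,0,0,0,40],
  [0.08,-0.24,-0.8,0,0,0,40],
  [0.24,-0.72,0,0,0,0,40],
  [0.24,-0.72,0,0,0,0,40],
  [0.24,-0.72,0,0,0,0,40],
  [0.144,-0.416,0,0,0,0,40],
  [0,0,0,0,0,0,40],
  [0,0,0,0,0,0,40],
])

```text
clock: 9.4
eef_pos: [437.6, 43.7, 149.8]
tcp_rot: [3.112, 0.43, -0.0]
contact_force: [-0.4, -0.3, -1.2]
width: 51.1
grasp_force: 30.0
```

Run:
```python
from h import *
np.set_printoptions(precision=1,suppress=True)
w=cap("wrist"); cv2.imwrite("pics/w4.png",w["color"][:,:,::-1]); print(proj(w,[516.5,65.5,99]),proj(w,[516.5,65.5,69]),w["eye"])
```

```text
[322.7 112.9] [322.5 117.1] [500.   61.6 307.9]
```

View pics/w4.png

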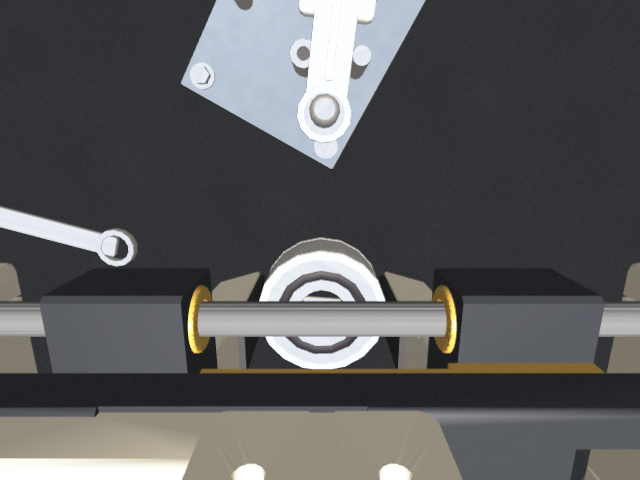

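Stud nose is at (325,108) and its boss at (324,112). The held roller's top face is centred near (322,309) and the bar crosses it. I'll refine both.

Run:
```python
from h import *
np.set_printoptions(precision=1,suppress=True)
w,t,s=cap("wrist"),cap("top"),cap("scene")
im=w["color"][60:160,270:380]; cv2.imwrite("pics/w5.png",np.hstack([cv2.resize(im[:,:,::-1],None,fx=5,fy=5,interpolation=2)]))
print("wrist nose",plane(w,(325,108),99),tri(w,(325,108),t,(308.3,222.9)),tri(w,(325,108),s,(329.1,242.5)))
print("held pred",proj(w,[437.6,43.7,168]),"seen on plane",plane(w,(322,309),168))
```

```text
wrist nose [519.3  64.5  99. ] (array([528. ,  67.2,  -1.2]), np.float64(2.187682406762771)) (array([519.3,  65.2,  97.9]), np.float64(1.193053114009322))
held pred [321.4 311.2] seen on plane [438.6  43.7 168. ]
```

View pics/w5.png

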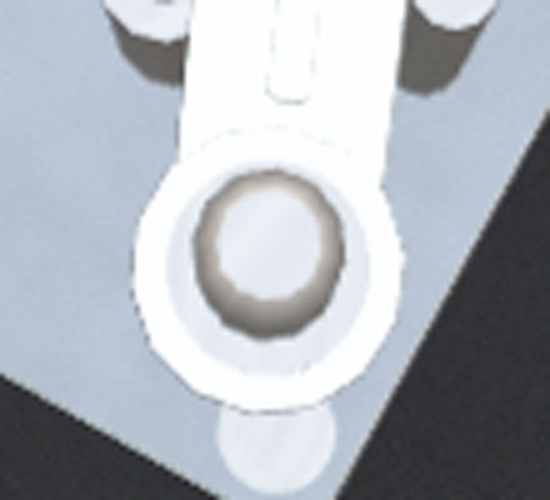

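To row units: 30 mm is 0.48, 27.5 mm is 0.44.

Request:
tcp_steps([
  [0.44,0,0,0,0,0,40],
  [0.44,0.008,0,0,0,0,40],
  [0.44,0,0,0,0,0,40],
  [0,0,0,0,0,0,40],
  [0,0,0.48,0,0,0,40],
  [0,0,0.256,0,0,0,40],
  [0,0,0.08,0,0,0,40],
  [0,0,0,0,0,0,40],
], squeeze=20)

```text
clock: 10.6
eef_pos: [517.9, 66.0, 99.0]
tcp_rot: [3.112, 0.429, 0.001]
contact_force: [2.1, -0.2, -2.8]
width: 51.3
grasp_force: 20.0
```

Request:
tcp_steps([
  [0,0,0.064,0,0,0,40],
  [0,0,0.064,0,0,0,40],
  [0,0,0.064,0,0,0,40],
  [0,0,0,0,0,0,40],
])

```text
clock: 11.1
eef_pos: [518.5, 66.0, 86.8]
tcp_rot: [3.112, 0.429, 0.003]
contact_force: [6.1, -2.1, -2.1]
width: 51.5
grasp_force: 20.0
```

To row units: 4 mm is 0.064, 3 mm is 0.048.

Request:
tcp_steps([
  [0.016,0,0,0,0,0,40],
  [0,0,0.064,0,0,0,40],
  [0,0,0.064,0,0,0,40],
  [0,0,0.048,0,0,0,40],
  [0,0,0,0,0,0,40],
])

```text
clock: 11.72
eef_pos: [518.9, 66.3, 75.4]
tcp_rot: [3.112, 0.43, 0.001]
contact_force: [5.6, -3.4, -2.4]
width: 51.4
grasp_force: 20.0
```

To row units: 1.5 mm is 0.024, 1 mm is 0.016.

Request:
tcp_steps([
  [0.008,0,0.024,0,0,0,40],
  [0,0,0.016,0,0,0,40],
  [0,0,0,0,0,0,40],
])

```text
clock: 12.1
eef_pos: [519.2, 66.5, 74.5]
tcp_rot: [3.111, 0.43, 0.002]
contact_force: [-2.1, -4.8, 21.1]
width: 51.1
grasp_force: 20.0
```

Run:
```python
from h import *
np.set_printoptions(precision=2,suppress=True)
a=[proj(cap("wrist"),[0,0,0])]
o=telemetry.get_obs();print(o["contact_force"],o["eef_pos"],o["joint_positions"])
s=cap("scene"); im=s["color"][205:325,280:380]; cv2.imwrite("pics/s6.png",cv2.resize(im[:,:,::-1],None,fx=5,fy=5,interpolation=2))
```

```text
[-2.75 -5.39 21.11] [519.17  66.43  74.52] [-0.05  0.47 -0.24  1.97  0.17  0.72 -1.69]
```

View pics/s6.png

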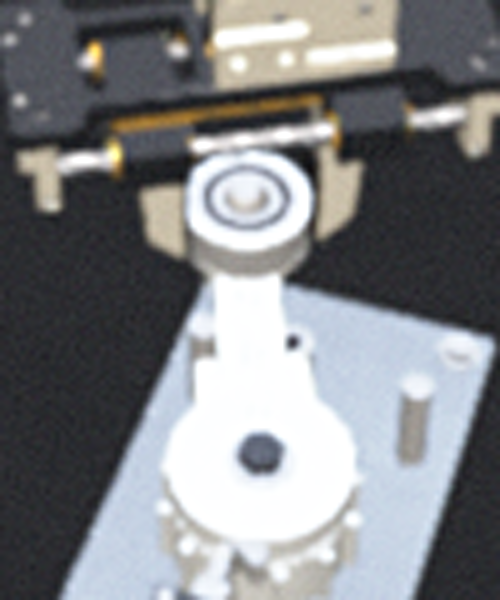

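Roller seated (21 N seat reaction at TCP 74.5, the stud nose showing through the bore at crop (245,190)). I'll keep the grip and sweep along the arc about the pivot at (628,83).

To row units: -7.8 mm is -0.1248, -7.5 mm is -0.12.

Request:
tcp_steps([
  [0,0,-0.016,0,0,0,40],
  [0,0,0,0,0,0,40],
  [0.0256,-0.1248,0,0,0,0,40],
  [0.0272,-0.1248,0,0,0,0,40],
  [0.0416,-0.12,0,0,0,0,40],
  [0.0448,-0.12,0,0,0,0,40],
  [0,0,0,0,0,0,40],
], squeeze=35)

```text
clock: 13.08
eef_pos: [518.7, 97.2, 74.6]
tcp_rot: [3.11, 0.428, -0.001]
contact_force: [0.1, -8.3, 13.8]
width: 51.1
grasp_force: 35.0
```

```bash
python3 -c "
from h import *
togo([522.6,113.9,75]);togo([529,131,75])"
```

```text
togo [  8.3 -15.   -0.4] turn z None closing line -1.297 toolx [ 0.963  0.27  -0.001] z [-0.    -0.002 -1.   ] clock 13.075
togo [ 19.1 -29.7  -0.4] turn z None closing line -1.297 toolx [ 0.963  0.27  -0.001] z [-0.    -0.002 -1.   ] clock 13.075
```

To row units: -7.5 mm is -0.12, -7 mm is -0.112.

Request:
tcp_steps([
  [0.064,-0.12,0,0,0,0,40],
  [0.064,-0.12,0,0,0,0,40],
  [0.08,-0.112,0,0,0,0,40],
  [0.08,-0.112,0,0,0,0,40],
  [0.024,-0.032,0,0,0,0,40],
  [0,0,0,0,0,0,40],
  [0,0,0,0,0,0,40],
])

```text
clock: 13.95
eef_pos: [528.7, 130.6, 74.6]
tcp_rot: [3.109, 0.426, -0.003]
contact_force: [-2.4, -12.7, 16.4]
width: 51.2
grasp_force: 35.0
```

Run:
```python
from h import *
np.set_printoptions(precision=3,suppress=True)
o=telemetry.get_obs(); p=o["eef_pos"]-[628.2,83,0]; th=np.arctan2(p[1],p[0])%(2*np.pi); print("swing~",3.2917-th,np.hypot(p[0],p[1]),o["contact_force"])
s=cap("scene"); im=s["color"][205:365,280:400]; cv2.imwrite("pics/s7.png",cv2.resize(im[:,:,::-1],None,fx=3.7,fy=3.7,interpolation=2))
```

```text
swing~ 0.596173141361946 110.27696694256727 [ -2.448 -12.68   16.446]
```

View pics/s7.png

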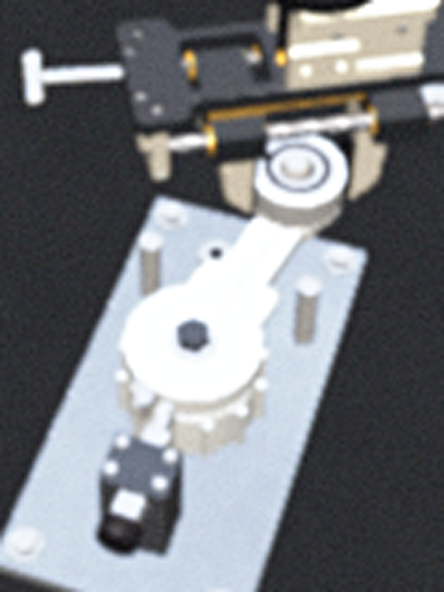

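The arm stands at about 0.6 rad with the pin hole uncovered at crop (215,252). The roller is home on the stud and held with 12.7 N of spring force on it. Handing in.

```bash
python3 -c "
from station import workorder
print(workorder.hand_in())"
```

```text
the job is handed in; nothing more can be done
None
```

I handed the job in at about 14 s on the robot's clock; no verdict came back. The 19 mm bore roller is home on the stud, the 14 mm one is in the returns tray, and the gripper is still holding the arm back at about 0.6 rad, clear of the pin hole; I took the pawl as clicked in from that angle rather than seeing it.

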